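# Slide a spacer along the gauge rail into the corner and hold it for the reading

### The arm

A 6-joint arm with a two-finger parallel gripper is mounted at the origin on the work surface. World frame = base frame: x ahead of the robot, y to its left, z up, the work surface at z = 0. Lengths are in m, angles in degrees, forces in N, time in s.
With the tool pointing down it reaches from about 0.35 to 0.8 m from the base axis. Payload 7.3 kg.
Tool frame: the origin (TCP) lies midway between the tips of the shut fingers; the grasp point (between the pads) lies 19 mm behind it; z points along the fingers, y is the line along which they close (so a half turn about z gives the same grasp; the last joint's range is limited). The gripper opens to 85 mm and grips with 20 to 120 N. Pads are 22 mm wide; open, the fingers measure 114 mm over their backs; the gripper's body (76 mm by 85 mm) begins 54 mm behind the grasp point. The pads swing forward as they close: fully open they stand 13 mm farther back than shut.
Start: joints at [-83.079, 19.595, 87.324, -0, 73.075, -8.365], TCP at [0.138, -0.506, 0.231] pointing down, gripper open.
Joint ranges: [-145.02, 145.02], [-44.19, 115.74], [2.07, 154.8], [-57.11, 237.11], [16.16, 152.29], [-177.93, 177.93]. Speed limits (degrees/s): [147.25, 147.25, 180, 180, 180, 180].

### API

Orientations are given as a 3x3 rotation matrix whose columns are the frame's x, y, z axes.
In Python, from cell import * gives the robot as it stands. The module is installed in compiled form; this text tells all that it offers.
- The arm moves only by the shell command python3 -m pendant 'ROWS' [OPENING] [FORCE]. ROWS is JSON, a list of rows, each a list of 4 numbers: the shift along the tool's x, y, z in cm, then the turn about the tool's z in degrees. In form: [[x, y, z, roll], ...]. A call has 1 to 20 rows; each row shifts and turns the commanded pose from where the row before left it, along the tool's axes as they then stand; what a row does not reach is not made up. A row lasts 1/8 s, in which the tool goes at most 62.5 mm and 10.7 degrees, less where a joint would pass 70% of its speed; a pose out of reach is approached as far as the arm can. A call with a gripper value outside its range is refused whole. OPENING is the opening, from 0 (shut) to 1 (fully open), set as the call begins (- or left out, the last holds). The fingers move at their own pace and stop on an object; FORCE is the grip in N (left out, the last holds). Time passes only in rows, so rows that do not move let the fingers close. It gives the time, the measured TCP pose, the force, the opening and the grip force at its end, in the units of the state.
- observe(): the state, without advancing time (a new reading comes with each control period).
- grab_frame(name): name is "scene" or "top" or "wrist"; returns a dict with "img" (420x560x3 uint8, blue, green, red), "K" (3x3 intrinsics, pixels), "R" (3x3) and "t" (3): a world point X has camera coordinates R X + t; the wrist camera has in their place "mount" (4x4, takes a point from camera to tool coordinates, whose origin is the TCP and whose axes are the flange's). Camera axes: x right, y down, z forward; pixel columns grow to the right and rows downward; lengths in m; the calibration is good to about 2 mm. A picture is of the moment at which its call begins: read the wrist's pose just before it. There is no depth.
- close_job(): hands the job in; it is judged then, once.
Trained networks look in a picture, given as the dict that the camera call returned (one of the last four; its "shot" number tells which), for a name from the list of things; names that differ only in an ending like _2 or _b are one class to them, and where a whole thing is asked for, a point or a joint stands for the part that bears it (a point fixed in the world has none). Each returns a list of dicts, best first, with "confidence" (0 to 1); they miss things now and then, are a little off and sometimes report something else, mostly with a low value. They report only what shows in the picture. A call takes as long as a camera call. They do not tell look-alikes from the thing itself.
- search_frame(picture, target): "location" ([x, y, z] in m, in the coordinates of the camera as it stood for that picture, good to about 4 mm: the middle of the surface that is visible of it).
- trace(picture, target): "mask" (420x560 bool, what is visible of it).
The state is a dict: "time_s": time; "qpos": joint angles; "dq": joint speeds; "joint_torque": joint torques, N m; "tool_pos": TCP position; "ee_rot": TCP orientation; "ft_force": force on the tool from outside, world axes, zero at the start; "ft_torque": the same for the moment, N m; "opening": finger opening in m; "grasp_force": force on a finger pad.
Only numpy, scipy, OpenCV 4.12 (cv2) and the standard library are available. Lean on these libraries where they do the work, as an engineer would, in place of code of your own. Each camera call takes 0.05 s, during which the arm holds its last target. There are 200 camera calls.

### The job

On the black granite bench gauge, use a fingertip to push the solid steel spacer straight across until it lies against the long rail, then slide it along, keeping it against the rail, until it is fully home in the corner against the end stop as well, with the dial gauge's stylus pushed in. Never lift the spacer, and leave the other things where they are. Finish while still holding it there: your fingertip keeps pressing it into the corner against both rail and stop when the program ends, so that the gauge can be read.

Things in the scene. Friction and masses are not known exactly. Their poses are not given: they have to be found in the camera images.
- spacer: the part to gauge: the only solid steel disc on the black base, 44 mm in diameter, 18 mm thick, about 0.21 kg, lying flat with a small centre mark on top, oiled so that it slides easily (friction about 0.2 on base, rail and stop); origin: centre of its underside, at the height of the base's top
- corner (a point): the inner corner of the bench gauge, where the faces of rail and end stop would meet, on the base's top (25 mm above the bench). z up; x points straight at and through the rail (rail's face: x = 0); y points along the rail to the end stop (its face: y = 0). The spacer's origin has x = -22 mm when it touches the rail, y = -22 mm when it touches the stop: fully home both, z = 0
- gauge_base: the bench gauge's black granite slab, 210 mm (x) by 320 mm (y), 25 mm thick, fixed; origin: centre of its underside, axes parallel to the corner's; the corner lies at x = 20, y = 75, z = 25 mm. Behind the corner a dial gauge 57 mm across lies flat, face up, its top 48 mm above the bench, its middle 77 mm out from the corner on the line that halves it
- rail: straight ground steel bar fixed on the base, 212 mm long, 18 mm wide, 12 mm high; it starts 10 mm from the corner and runs away from it along -y of the corner's frame; origin: centre of its underside, its own x axis along its length
- end_stop: short ground steel bar fixed on the base at right angles to the rail, 52 mm long, 18 mm wide, 12 mm high, starting 10 mm from the corner and running along -x of the corner's frame; origin: centre of its underside, its own x axis along its length
- stylus (a joint): travel of the dial gauge's spring stylus (m): 0 when free, growing as it is pushed in towards the dial, at most 0.008; about 0.004 when the spacer is fully home. It moves on the line that halves the corner, 12 mm above the base, and pushes back with about 1 to 1.5 N, so a spacer that is let go slides out again
- stylus_tip (a point): round tip of the stylus, 5 mm thick; free, it stands 13 mm out of the corner on the line that halves it, 12 mm above the base
- race: thin steel bearing race (bystander), 40 mm outside, 29 mm bore, 14 mm high, standing on the black base beyond the end stop; origin: centre of its underside
- roller: plain steel roller (bystander), 22 mm in diameter, 32 mm tall, upright on the black base; origin: centre of its underside
- bearing: complete ball bearing (bystander) lying on the bench, 62 mm outside, 16 mm high; origin: centre of its underside
- test_block: rectangular steel hardness test block (bystander) on the bench, 60 x 40 x 12 mm; origin: centre of its underside
- spirit_bottle: white plastic bottle with black cap (bystander) on the bench, 60 mm in diameter, 150 mm tall; origin: centre of its underside
- loupe: black eye loupe (bystander) on the bench, 42 mm in diameter, 34 mm tall; origin: centre of its underside
There are look-alikes about, which are no part of the job. What is shaped like the spacer but orange or red is not meant.

How it is judged:
By the outcome, as a careful person would: the job done as asked, in the order asked, and still so for the second after the job is handed in, while the arm keeps its last pose, push and grip.
It also fails if it takes over 40 s, if anything falls off the work surface, if the arm or the gripper's body presses on something with over 40 N, if the wrist force passes 120 N, or if a joint passes its speed limit or range.

## Working session

There is one attempt and no reset: what is moved stays moved. The work goes in short steps, Python scripts to look and compute and a shell command to move; the robot and the scene stay as the last step left them, time stands still between calls to the robot, and variables do not carry over. Pictures are saved under pics/ and viewed, at most 12 in all, crops included, and the job is handed in when it is done.

```bash
mkdir -p pics; python3 - <<'E'
from cell import *
import cv2,numpy as np
s=observe(); print(s["time_s"],s["tool_pos"],s["ee_rot"],s["opening"],s["ft_force"])
for n in ("top","scene"):
    f=grab_frame(n); cv2.imwrite(f"pics/{n}0.png",f["img"])
    print(n,f["K"],f["R"],f["t"])
    R=np.array(f["R"]);t=np.array(f["t"])
    for o in ("spacer","gauge_base","rail","end_stop","stylus_tip","race","roller"):
        for d in search_frame(f,o)[:4]:
            X=R.T@(np.array(d["location"])-t); c=np.array(f["K"])@np.array(d["location"]); print(o,round(d["confidence"],2),X.round(4),(c[:2]/c[2]).round())
E
```

```text
0.0 [ 0.13840174 -0.50601325  0.23062726] [[ 9.64610514e-01  2.63678840e-01 -1.58425990e-04]
 [ 2.63678767e-01 -9.64609325e-01  1.53524132e-03]
 [ 2.51991463e-04 -1.52268349e-03 -9.99998809e-01]] 0.08523756473425413 [-0.06477963 -0.70654498 -0.06532986]
top [[502.74931026   0.         278.60039969]
 [  0.         502.74931026 215.73589658]
 [  0.           0.           1.        ]] [[-0.00546786 -0.99993163 -0.01033662]
 [-0.98728769  0.00704016 -0.15878743]
 [ 0.15884935  0.00933699 -0.98725868]] [-1.07670918e-03  5.36598247e-01  1.15403707e+00]
spacer 0.82 [ 0.3914 -0.1015  0.02  ] [320. 277.]
spacer 0.53 [ 0.541  -0.1284  0.0407] [331. 214.]
spacer 0.52 [ 0.3858 -0.2066  0.0189] [364. 279.]
gauge_base 0.7 [ 0.5827 -0.0478  0.0264] [296. 198.]
race 0.51 [0.5352 0.0845 0.0373] [241. 217.]
scene [[532.83370388   0.         281.39480144]
 [  0.         532.83370388 207.36882254]
 [  0.           0.           1.        ]] [[ 0.64765543  0.7618612  -0.01048619]
 [ 0.60649779 -0.52381439 -0.59814624]
 [-0.46119722  0.38103281 -0.80131836]] [-0.30860863 -0.2997556   1.54563581]
spacer 0.69 [ 0.3897 -0.214   0.0174] [189. 223.]
spacer 0.58 [ 0.4032 -0.1164  0.0129] [226. 207.]
spacer 0.51 [ 0.545  -0.1301  0.044 ] [257. 239.]
gauge_base 0.71 [0.6128 0.3879 0.01  ] [427. 155.]
gauge_base 0.68 [ 0.6036 -0.0635  0.027 ] [296. 244.]
rail 0.68 [0.6129 0.3878 0.0085] [427. 156.]
rail 0.57 [ 0.6091 -0.1038  0.0325] [284. 254.]
end_stop 0.59 [ 0.5071 -0.0133  0.0501] [285. 201.]
end_stop 0.45 [0.5818 0.0319 0.0386] [320. 213.]
race 0.44 [0.5341 0.083  0.0371] [322. 190.]
roller 0.48 [ 0.5071 -0.0119  0.0525] [286. 200.]
```

```bash
python3 - <<'E'
import cv2
a=cv2.imread("pics/top0.png"); cv2.imwrite("pics/top0c.png",cv2.resize(a[130:310,190:430],None,fx=3.3,fy=3.3,interpolation=cv2.INTER_CUBIC))
E
```

```text
(no output)
```

View pics/scene0.png

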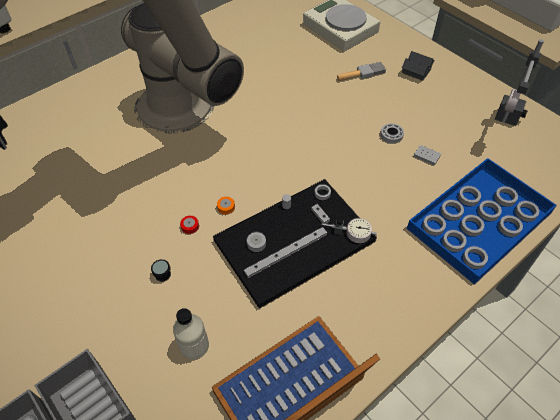

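View pics/top0c.png

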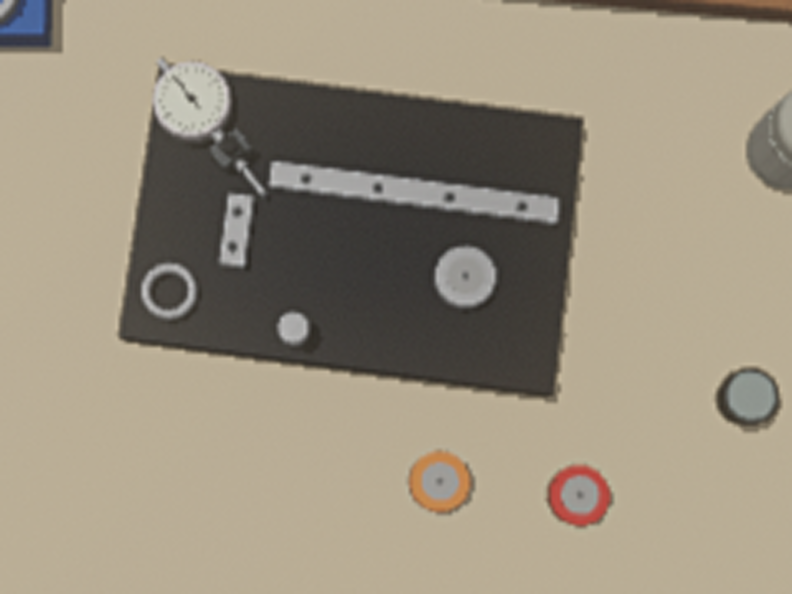

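The steel disc at top-crop (465,276), i.e. full-image pixel (331,214), is the only solid steel disc on the black base. The look-alikes are the orange one (440,482), the red one (580,495) (both on the bench), the thin-ring race (168,291) and the small roller (293,328). The enlarged crop confirms the target, with its centre mark. Next I fit the gauge pose and the spacer position.

```bash
cat > h.py <<'E'
from cell import *
import cv2,numpy as np
from scipy.optimize import minimize
def proj(f,X):
    c=(np.array(f["R"])@np.atleast_2d(X).T).T+np.array(f["t"]); p=c@np.array(f["K"]).T
    return p[:,:2]/p[:,2:]
def back(f,px,z):
    R=np.array(f["R"]);t=np.array(f["t"]);d=R.T@np.linalg.solve(np.array(f["K"]),[px[0],px[1],1]);C=-R.T@t
    return C+d*(z-C[2])/d[2]
def c2w(p,X):
    X=np.atleast_2d(X);c,s=np.cos(p[2]),np.sin(p[2])
    return np.c_[p[0]+c*X[:,0]-s*X[:,1],p[1]+s*X[:,0]+c*X[:,1],X[:,2]+.025]
def w2c(p,X):
    d=np.array(X[:2])-p[:2];c,s=np.cos(p[2]),np.sin(p[2]);return np.array([c*d[0]+s*d[1],-s*d[0]+c*d[1]])
def box(x0,x1,y0,y1,z0,z1): return np.array([[x,y,z] for x in(x0,x1) for y in(y0,y1) for z in(z0,z1)])
RAIL=box(0,.018,-.222,-.010,0,.012);STOP=box(-.062,-.010,0,.018,0,.012);BASE=box(-.125,.085,-.235,.085,-.025,0)
a=np.linspace(0,2*np.pi,40);DISC=np.array([[.022*np.cos(b),.022*np.sin(b),z] for b in a for z in(0,.018)])
def ren(f,X,S=8):
    m=np.zeros((420*2,560*2),np.uint8)
    h=cv2.convexHull(proj(f,X).astype(np.float32))
    cv2.fillConvexPoly(m,np.round((h*2+.5)*16).astype(np.int32),255,shift=4,lineType=cv2.LINE_AA)
    return cv2.resize(m,(560,420),interpolation=cv2.INTER_AREA)/255.
E
python3 - <<'E'
from h import *
fs=[grab_frame(n) for n in("top","scene")]
p0=np.array([.612,.023,-.124])
res={}
for k,fl in (("both",fs),("top",fs[:1]),("scene",fs[1:])):
    ims=[cv2.GaussianBlur(f["img"],(0,0),.6).astype(float).mean(2) for f in fl]
    def cost(p):
        # correlation of the model (bright bars on dark base) with the image near the bars
        tot=0
        for f,im in zip(fl,ims):
            m=np.maximum(ren(f,c2w(p,RAIL)),ren(f,c2w(p,STOP)))
            roi=cv2.dilate(np.uint8(m>0),np.ones((9,9)))>0
            b=ren(f,c2w(p,BASE)); m=cv2.GaussianBlur(m,(0,0),.8)
            tot+=np.corrcoef(m[roi],np.minimum(im,170)[roi])[0,1]
        return -tot/len(fl)
    best=minimize(cost,p0,method="Nelder-Mead",options=dict(initial_simplex=p0+np.array([[0,0,0],[.01,0,0],[0,.01,0],[0,0,.04]]),xatol=1e-5,fatol=1e-6))
    res[k]=best.x;print(k,best.x.round(4),np.degrees(best.x[2]).round(2),best.fun)
P=res["both"];np.save("P.npy",P)
for f in fs:
    for o in("spacer","roller"):
      for d in trace(f,o)[:4]:
        m=d["mask"];c=np.argwhere(m).mean(0)[::-1];X=back(f,c,.038 if o=="spacer" else .05);print(o,round(d["confidence"],2),c.round(1),m.sum(),X.round(4),"corner:",w2c(P,X).round(4))
v=[]
for f in fs:
    im=f["img"].copy()
    for B in(RAIL,STOP,BASE): cv2.polylines(im,[np.round(cv2.convexHull(proj(f,c2w(P,B)).astype(np.float32))*16).astype(int)],True,(0,255,0),1,shift=4)
    v.append(im)
v=[cv2.resize(v[0][140:270,210:380],(400,306)),cv2.resize(v[1][170:310,205:385],(400,306))]
cv2.imwrite("pics/fit.png",np.hstack(v))
E
```

```text
both [ 0.6135  0.0229 -0.141 ] -8.08 -0.9170404413673579
top [ 0.6137  0.0242 -0.1372] -7.86 -0.9421378560776528
scene [ 0.6125  0.0214 -0.1391] -7.97 -0.9120058317180014
spacer 0.84 [330.5 213.8] 244 [ 0.5412 -0.1284  0.038 ] corner: [-0.0503 -0.16  ]
spacer 0.84 [365.  279.7] 283 [ 0.3844 -0.2057  0.038 ] corner: [-0.1947 -0.2585]
spacer 0.83 [322.5 275.2] 270 [ 0.3955 -0.1064  0.038 ] corner: [-0.1977 -0.1587]
spacer 0.76 [256.2 241.3] 273 [ 0.5447 -0.1326  0.038 ] corner: [-0.0463 -0.1637]
spacer 0.76 [189.2 224.7] 284 [ 0.4065 -0.2221  0.038 ] corner: [-0.1705 -0.2717]
spacer 0.62 [225.2 204.7] 264 [ 0.4146 -0.1236  0.038 ] corner: [-0.1764 -0.1731]
roller 0.5 [256.2 241.4] 310 [ 0.5512 -0.1373  0.05  ] corner: [-0.0392 -0.1674]
```

View pics/fit.png

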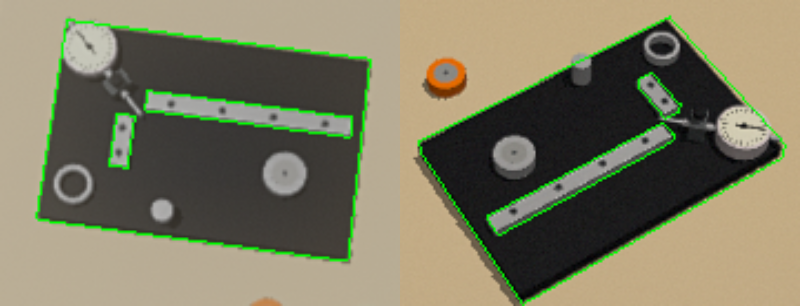

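The fit overlay lies on the rail, stop and base in both views. Corner is at (0.6135, 0.0229) with yaw −8.1°, and the spacer is about (−50, −161) mm in corner coordinates. I close the fingers, align the tool with the corner axes and travel above the start point.

```bash
python3 -m pendant '[[0,0,0,7.8],[0,0,0,7.8],[0,0,0,7.8],[2.5,-3.6,0,0],[2.5,-3.6,0,0],[2.5,-3.6,0,0],[2.5,-3.6,0,0],[2.5,-3.6,0,0],[2.5,-3.6,0,0],[2.5,-3.6,0,0],[2.5,-3.6,0,0],[2.5,-3.6,0,0],[2.5,-3.6,0,0],[2.5,-3.6,0,0],[2.3,-3.3,0,0],[0,0,3,0],[0,0,3,0],[0,0,3,0],[0,0,0,0]]' 0 60
python3 - <<'E'
from h import *
P=np.load("P.npy");s=observe();T=np.array(s["tool_pos"]);print("tcp corner",w2c(P,T).round(4),T[2],"yaw",np.degrees(np.arctan2(s["ee_rot"][1][0],s["ee_rot"][0][0])))
f=grab_frame("wrist");M=np.array(f["mount"]);Rt=np.array(s["ee_rot"])
print(M.round(3))
Rc=Rt@M[:3,:3];tc=Rt@M[:3,3]+T; f["R"]=Rc.T;f["t"]=-Rc.T@tc
for d in trace(f,"spacer")[:3]:
    c=np.argwhere(d["mask"]).mean(0)[::-1];X=back(f,c,.04);print(d["confidence"],c,d["mask"].sum(),w2c(P,X).round(4))
im=f["img"].copy()
for B in(RAIL,STOP): cv2.polylines(im,[np.round(cv2.convexHull(proj(f,c2w(P,B)).astype(np.float32))*16).astype(int)],True,(0,255,0),1,shift=4)
cv2.imwrite("pics/w1.png",im)
E
```

```text
time_s: 3.48
tool_pos: [0.4927, -0.1232, 0.1396]
ee_rot: [[0.99, -0.141, -0.004], [-0.141, -0.99, 0.002], [-0.005, -0.001, -1.0]]
ft_force: [0.1, -0.5, 0.3]
opening: 0.0
grasp_force: 0.0
tcp corner [-0.099  -0.1617] 0.13959735004822377 yaw -8.110171479575177
[[-0.002 -0.944 -0.329  0.085]
 [ 1.    -0.001 -0.001 -0.002]
 [ 0.001 -0.329  0.944 -0.142]
 [ 0.     0.     0.     1.   ]]
0.92 [281.25528117 143.82058911] 3361 [-0.0477 -0.1591]
0.71 [395.58110014 300.77244946] 2127 [-0.1716 -0.2497]
```

View pics/w1.png

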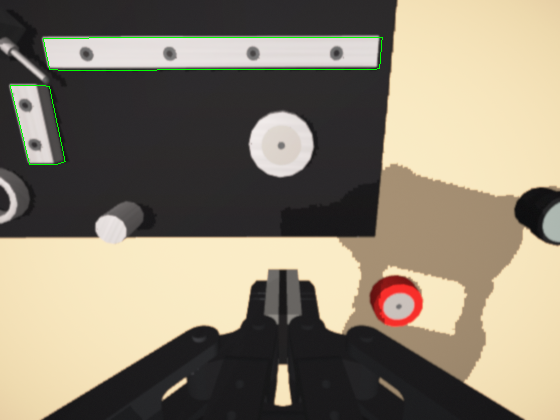

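The wrist view shows the disc at (281,144), straight ahead of the shut fingertips (283,290), and the rail overlay matches. Now I descend behind it and push across.

```bash
python3 -m pendant '[[0,0,3,0],[0,0,3,0],[0,0,3,0],[0,0,1.5,0],[0,0,0.3,0],[0,0,0,0],[0.6,0,0,0],[0.4,0,0,0],[0.3,0,0,0],[0.3,0,0,0],[0.3,0,0,0],[0.4,0,0,0],[0.4,0,0,0],[0.4,0,0,0],[0.4,0,0,0],[0.3,0,0,0],[0.2,0,0,0],[0,0,0,0]]'
cat > look.py <<'E'
import sys
from h import *
P=np.load("P.npy");s=observe();T=np.array(s["tool_pos"]);F=np.array(s["ft_force"])
print("t",s["time_s"],"tcp corner",w2c(P,T).round(4),T[2].round(4),"F corner",w2c([0,0,P[2]],F).round(2),F[2].round(2))
w=grab_frame("wrist");M=np.array(w["mount"]);Rt=np.array(s["ee_rot"])
Rc=Rt@M[:3,:3];tc=Rt@M[:3,3]+T; w["R"]=Rc.T;w["t"]=-Rc.T@tc
tp=grab_frame("top")
for n,f in(("wrist",w),("top",tp)):
    for d in trace(f,"spacer")[:3]:
        c=np.argwhere(d["mask"]).mean(0)[::-1];X=w2c(P,back(f,c,.041))
        if abs(X[0])<.12: print(n,round(d["confidence"],2),c.round(),d["mask"].sum(),X.round(4))
if len(sys.argv)>1:
    cv2.imwrite("pics/%s.png"%sys.argv[1],np.hstack([w["img"][0:300:1,60:500],cv2.resize(tp["img"][150:262,215:350],(360,300))]))
E
python3 look.py p1
```

```text
time_s: 5.82
tool_pos: [0.5338, -0.1295, 0.0333]
ee_rot: [[0.99, -0.141, 0.0], [-0.141, -0.99, -0.0], [0.0, 0.0, -1.0]]
ft_force: [0.0, 1.0, 0.0]
opening: 0.0002
grasp_force: 0.0
t 5.825 tcp corner [-0.0575 -0.1621] 0.0333 F corner [-0.12  0.96] 0.02
wrist 0.92 [279. 220.] 8886 [-0.0217 -0.159 ]
wrist 0.18 [214. 162.] 141474 [ 0.0022 -0.1344]
```

View pics/p1.png

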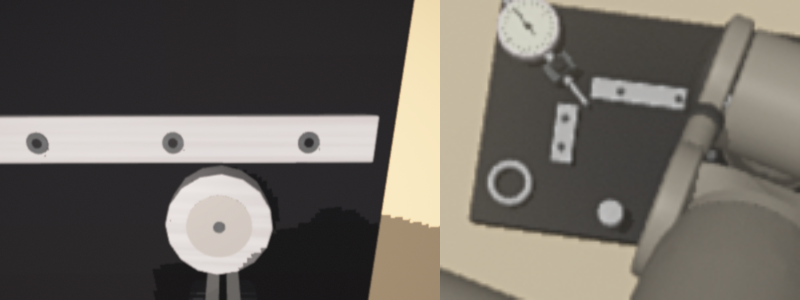

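The finger is pushing the disc straight; its far edge, row 166, is just short of the rail's edge at row 163. I continue until the force shows contact.

```bash
python3 -m pendant '[[0.15,0,0,0],[0.15,0,0,0],[0.1,0,0,0],[0,0,0,0]]'; python3 look.py
```

```text
time_s: 6.52
tool_pos: [0.5372, -0.1299, 0.0332]
ee_rot: [[0.99, -0.141, -0.001], [-0.141, -0.99, 0.0], [-0.001, -0.0, -1.0]]
ft_force: [-1.9, 0.6, 0.3]
opening: 0.0002
grasp_force: 1.1
t 6.525 tcp corner [-0.054 -0.162] 0.0332 F corner [-1.99  0.37] 0.32
wrist 0.58 [279. 222.] 8789 [-0.0189 -0.159 ]
```

```bash
python3 -m pendant '[[0.1,0,0,0],[0,0,0,0]]'; python3 look.py p2
```

```text
time_s: 6.98
tool_pos: [0.5373, -0.1298, 0.033]
ee_rot: [[0.99, -0.141, -0.003], [-0.141, -0.99, 0.001], [-0.003, -0.0, -1.0]]
ft_force: [-6.2, 0.4, 1.7]
opening: -0.0001
grasp_force: 3.0
t 6.975 tcp corner [-0.0539 -0.1619] 0.033 F corner [-6.2 -0.5] 1.65
wrist 0.78 [279. 222.] 8777 [-0.0188 -0.1589]
```

View pics/p2.png

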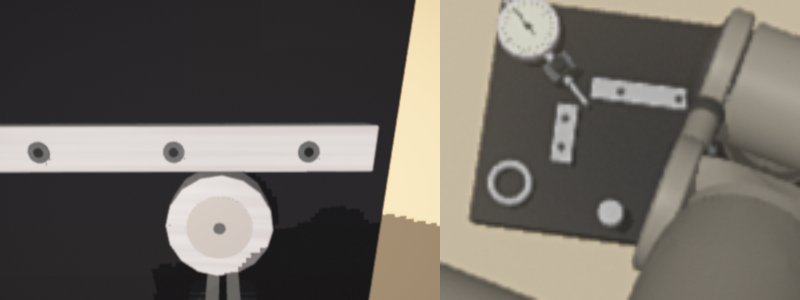

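The disc is now against the rail: force 6 N with no further motion. Next I back off, go round to the disc's rear and turn the finger 45°, so that its face pushes diagonally into rail and stop.

```bash
python3 -m pendant '[[-0.4,0,0,0],[-1.3,0,0,0],[0,1.2,0,0],[0,1.2,0,0],[0,1.2,0,0],[0.9,0,0,0],[0,0,0,-9],[0,0,0,-9],[0,0,0,-9],[0,0,0,-9],[0,0,0,-9],[0,0,0,0],[0.8,0,0,0],[0.8,0,0,0],[0,0,0,0]]'; python3 look.py p3
```

```text
time_s: 9.05
tool_pos: [0.539, -0.1545, 0.0333]
ee_rot: [[0.8, 0.6, 0.0], [0.6, -0.8, -0.0], [0.0, 0.0, -1.0]]
ft_force: [-0.4, -0.1, 0.4]
opening: 0.0
grasp_force: 0.0
t 9.05 tcp corner [-0.0488 -0.1862] 0.0333 F corner [-0.4  -0.12] 0.38
wrist 0.82 [286. 211.] 9197 [-0.0195 -0.1574]
top 0.75 [296. 185.] 350 [ 0.0068 -0.0705]
```

View pics/p3.png

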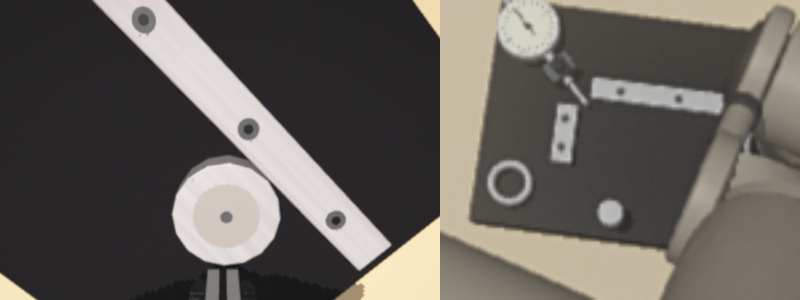

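```bash
python3 -m pendant '[[0.3,0,0,0],[0.2,0,0,0],[0.15,0,0,0],[0.2,-0.2,0,0],[0.4,-0.4,0,0],[0.5,-0.5,0,0],[0.5,-0.5,0,0],[0.5,-0.5,0,0],[0.5,-0.5,0,0],[0.5,-0.5,0,0],[0.4,-0.4,0,0],[0.3,-0.3,0,0],[0.2,-0.2,0,0]]'; python3 look.py p4
```

```text
time_s: 10.88
tool_pos: [0.5516, -0.0949, 0.0333]
ee_rot: [[0.8, 0.6, -0.0], [0.6, -0.8, -0.0], [-0.0, 0.0, -1.0]]
ft_force: [-1.6, -0.6, -0.0]
opening: -0.0001
grasp_force: 0.6
t 10.875 tcp corner [-0.0447 -0.1254] 0.0333 F corner [-1.54 -0.83] -0.01
wrist 0.95 [283. 221.] 8965 [-0.0196 -0.0989]
```

View pics/p4.png

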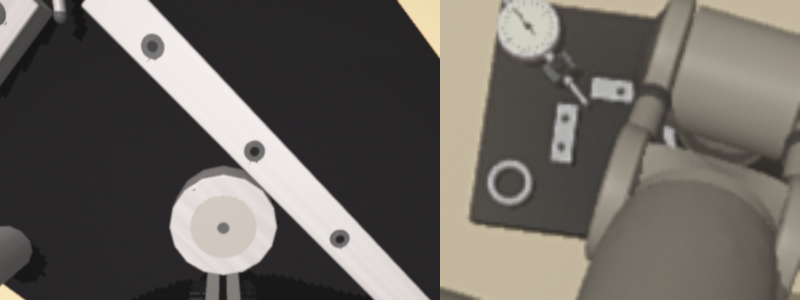

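The disc stays against the rail and the contact force is small, about 1.7 N. I continue along the rail.

```bash
python3 -m pendant '[[0.2,-0.2,0,0],[0.4,-0.4,0,0],[0.5,-0.5,0,0],[0.5,-0.5,0,0],[0.5,-0.5,0,0],[0.5,-0.5,0,0],[0.5,-0.5,0,0],[0.5,-0.5,0,0],[0.4,-0.4,0,0],[0.3,-0.3,0,0],[0.2,-0.2,0,0],[0.15,-0.15,0,0],[0.1,-0.1,0,0],[0.1,-0.1,0,0]]'; python3 look.py p5
```

```text
time_s: 12.82
tool_pos: [0.5612, -0.0273, 0.0333]
ee_rot: [[0.8, 0.6, 0.0], [0.6, -0.8, -0.0], [-0.0, 0.0, -1.0]]
ft_force: [-0.5, -0.3, -0.3]
opening: 0.0001
grasp_force: 0.7
t 12.825 tcp corner [-0.0447 -0.0571] 0.0333 F corner [-0.49 -0.4 ] -0.27
wrist 0.6 [282. 221.] 8939 [-0.0197 -0.0304]
top 0.52 [316. 201.] 4649 [-0.024  -0.1209]
```

View pics/p5.png

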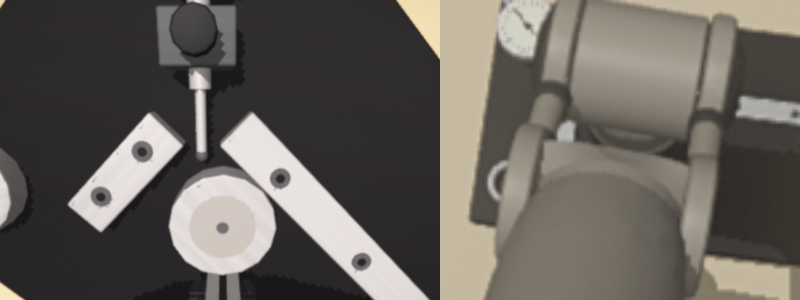

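The disc is at about 10 mm from the end stop, still on the rail, with the stylus tip just ahead. Now the slow final approach.

```bash
python3 -m pendant '[[0.1,-0.1,0,0],[0.1,-0.1,0,0],[0.1,-0.1,0,0],[0.1,-0.1,0,0],[0.1,-0.1,0,0],[0.1,-0.1,0,0],[0.1,-0.1,0,0],[0.1,-0.1,0,0],[0,0,0,0]]'; python3 look.py
```

```text
time_s: 14.15
tool_pos: [0.5623, -0.0159, 0.0331]
ee_rot: [[0.8, 0.6, -0.001], [0.6, -0.8, 0.0], [-0.001, -0.001, -1.0]]
ft_force: [-5.2, -1.5, 1.9]
opening: 0.0001
grasp_force: 2.3
t 14.15 tcp corner [-0.0452 -0.0456] 0.0331 F corner [-4.93 -2.2 ] 1.91
wrist 0.56 [284. 222.] 8840 [-0.0198 -0.0197]
wrist 0.22 [312. 176.] 155317 [ 0.0013 -0.0141]
```

```bash
python3 -m pendant '[[0.05,-0.05,0,0],[0.1,0,0,0],[0,0,0,0]]'; python3 look.py p6
```

```text
time_s: 14.72
tool_pos: [0.5626, -0.0152, 0.0331]
ee_rot: [[0.8, 0.6, -0.003], [0.6, -0.8, -0.001], [-0.002, -0.001, -1.0]]
ft_force: [-8.0, -4.1, 3.5]
opening: 0.0003
grasp_force: 4.2
t 14.725 tcp corner [-0.045  -0.0449] 0.0331 F corner [-7.37 -5.2 ] 3.52
wrist 0.94 [284. 222.] 8746 [-0.0198 -0.019 ]
wrist 0.32 [432. 268.] 14665 [ 0.0098 -0.0782]
wrist 0.23 [ 53. 206.] 6236 [-0.0802  0.0512]
```

View pics/p6.png

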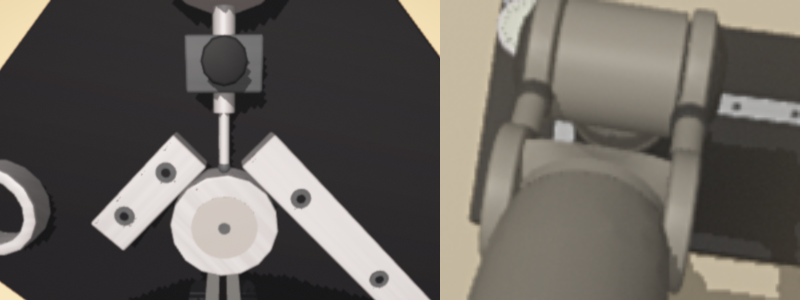

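Symmetric in the corner, with the stylus tip against the disc at (223,168). I press a little more towards the stop to confirm it no longer moves.

```bash
python3 -m pendant '[[0.07,-0.07,0,0],[0,0,0,0]]'; python3 look.py;  python3 -m pendant '[[0.07,-0.07,0,0],[0,0,0,0],[0,0,0,0]]'; python3 look.py
```

```text
time_s: 15.18
tool_pos: [0.5626, -0.015, 0.0331]
ee_rot: [[0.8, 0.6, -0.003], [0.6, -0.8, -0.002], [-0.003, -0.0, -1.0]]
ft_force: [-7.4, -7.9, 3.9]
opening: 0.0002
grasp_force: 5.7
t 15.175 tcp corner [-0.0451 -0.0447] 0.0331 F corner [-6.19 -8.89] 3.93
wrist 0.95 [284. 223.] 8746 [-0.0198 -0.0189]
time_s: 15.75
tool_pos: [0.5625, -0.0148, 0.0331]
ee_rot: [[0.8, 0.6, -0.003], [0.6, -0.8, -0.003], [-0.004, 0.0, -1.0]]
ft_force: [-9.2, -12.1, 4.9]
opening: 0.0002
grasp_force: 7.1
t 15.75 tcp corner [-0.0452 -0.0445] 0.0331 F corner [ -7.4  -13.25] 4.87
wrist 0.67 [285. 223.] 8751 [-0.0197 -0.0189]
```

```bash
python3 -m pendant '[[0.07,0.07,0,0],[0,0,0,0],[0,0,0,0],[0,0,0,0]]'; python3 look.py; python3 - <<'E'
from h import *
P=np.load("P.npy");s=observe();T=np.array(s["tool_pos"]);w=grab_frame("wrist");M=np.array(w["mount"]);Rt=np.array(s["ee_rot"])
Rc=Rt@M[:3,:3];tc=Rt@M[:3,3]+T; w["R"]=Rc.T;w["t"]=-Rc.T@tc
im=cv2.resize(w["img"][100:300,120:390],None,fx=2.9,fy=2.9,interpolation=cv2.INTER_CUBIC)
for B in(RAIL,STOP,DISC+[-.022,-.022,0]):
    h=(cv2.convexHull(proj(w,c2w(P,B)).astype(np.float32))-[120,100]+.5)*2.9
    cv2.polylines(im,[np.round(h*16).astype(int)],True,(0,200,0),1,shift=4)
cv2.imwrite("pics/p7.png",im)
E
```

```text
time_s: 16.45
tool_pos: [0.5627, -0.0148, 0.0331]
ee_rot: [[0.8, 0.6, -0.005], [0.6, -0.8, -0.002], [-0.006, -0.001, -1.0]]
ft_force: [-11.7, -11.0, 6.2]
opening: 0.0001
grasp_force: 8.2
t 16.45 tcp corner [-0.045  -0.0445] 0.0331 F corner [-10.   -12.57] 6.24
wrist 0.62 [284. 222.] 8986 [-0.0197 -0.0188]
wrist 0.57 [312. 177.] 155793 [ 0.0015 -0.0131]
top 0.35 [322. 202.] 4924 [-0.0251 -0.1372]
```

View pics/p7.png

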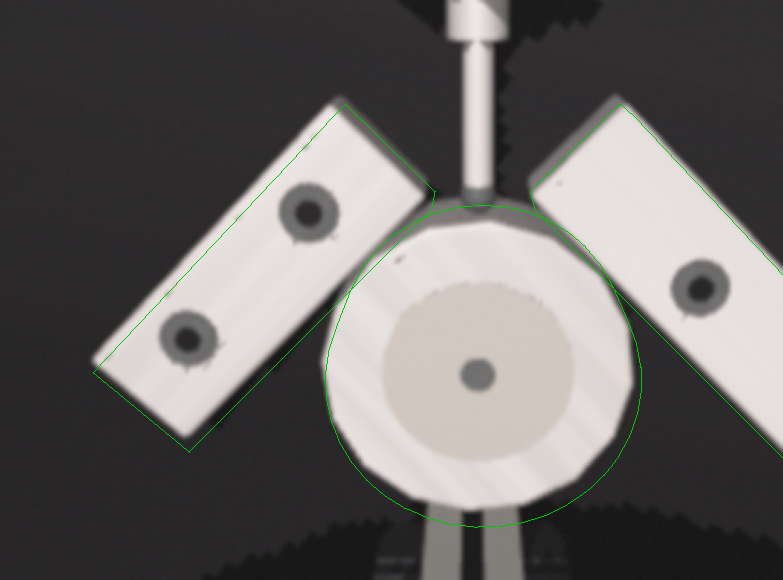

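The overlay is shifted by about the same small calibration offset for rail, stop and disc. So the disc sits as the fully-home model predicts, with the stylus tip pressed in at (478,195), and the forces of 10 N on the rail and 12.5 N on the stop agree. I hand in while pressing.

```bash
python3 -c "
from cell import *
print(close_job())"
```

```text
the job is handed in; nothing more can be done
None
```

The steel spacer was pushed straight across to the rail, then slid along it into the corner against the end stop, and handed in at about 16.5 s with the fingertip still pressing it there (10 N towards the rail, 12.5 N towards the stop); the last wrist picture shows the stylus tip against the disc, but I had no direct reading of its travel.

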